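Lean the long manifold bar on the drain stand

ROBOT

A 6-joint arm with a two-finger parallel gripper is mounted at the origin on the work surface; the furniture and walls round the work are solid. World frame = base frame: x ahead of the robot, y to its left, z up, the work surface at z = 0. Lengths are in m, angles in degrees, forces in N, time in s.
With the tool pointing down it reaches from about 0.4 to 0.825 m from the base axis. Payload 7 kg.
Tool frame: the origin (TCP) lies on the centre line of the jaws, within the pads' length; the fingertips stand 19 mm ahead of it and the grasp point (between the pads) is the TCP; z points along the fingers, y is the line along which they close (so a half turn about z gives the same grasp; the last joint's range is limited). The gripper opens to 88 mm and grips with 3 to 60 N. Pads are 19 mm wide; open, the fingers measure 130 mm over their backs; the gripper's body (78 mm by 193 mm) begins 47 mm behind the grasp point.
Start: joints at [-52.878, 20.546, 0.682, 0, -70.136, -16.507], TCP at [0.238, -0.632, 0.246] pointing down, gripper open.
Joint ranges: [-176.03, 176.03], [-82.01, 121.73], [-58.28, 71.71], [-173.87, 95.51], [-174.79, -0.11], [-173.66, 173.66]. Speed limits (degrees/s): [136.94, 136.94, 172.46, 180, 180, 180].

INTERFACE

Orientations are given as [roll, pitch, yaw] about the fixed x, y, z axes, in that order (R = Rz(yaw) Ry(pitch) Rx(roll)).
In Python, from plant import get_state, capture, close_job gives the robot as it stands.
- The arm moves only by the tool apply_moves, never from a script. Its argument "targets" is a list of rows, each a list of 7 numbers: the opening, from 0 (shut) to 1 (fully open), then the shift along the tool's x, y, z normalised to -1 to 1, where 1 is 1000 mm, then the turn, a rotation vector about the tool's x, y, z normalised to -1 to 1, where 1 is 90 degrees. In form: [[claw, tx, ty, tz, ax, ay, az], ...]. A call has 1 to 20 rows; each row shifts and turns the commanded pose from where the row before left it, along the tool's axes as they then stand; what a row does not reach is not made up. A row lasts 1/12 s, in which the tool goes at most 41.7 mm and 7.16 degrees, less where a joint would pass 70% of its speed; a pose out of reach is approached as far as the arm can. A call with a number of a shift or a turn outside -1 to 1 is refused whole. A call with a gripper value outside its range is refused whole. The fingers move at their own pace and stop on an object; "newtons" is the grip in N (left out, the last holds). Time passes only in rows, so rows that do not move let the fingers close. It gives the time, the measured TCP pose, the force, the opening and the grip force at its end, in the units of the state.
- get_state(): the state, without advancing time (a new reading comes with each control period).
- capture(name): name is "scene" or "top" or "wrist"; returns a dict with "frame" (384x512x3 uint8, red, green, blue), "range_z" (384x512 float32, m along the optical axis (not along the pixel's ray), 0 where there is no reading), "camera_matrix" (3x3 intrinsics, pixels), "k1" (the pictures are not rectified: a ray, as slopes to the right and down, at radius r is drawn at 1 + k1 r^2 times it, then the intrinsics apply), "T" (4x4, takes a point from camera to world coordinates). Camera axes: x right, y down, z forward; pixel columns grow to the right and rows downward; lengths in m; the calibration is good to about 2 mm. A picture is of the moment at which its call begins.
- close_job(): hands the job in; it is judged then, once.
The state is a dict: "time_s": time; "joints": joint angles; "qd": joint speeds; "joint_torque": joint torques, N m; "tcp_pos": TCP position; "eef_rot": TCP orientation; "contact_force": force on the tool from outside, world axes, zero at the start; "moment": the same for the moment, N m; "gripper_width": finger opening in m; "gripper_force": force on a finger pad.
Only numpy, scipy, OpenCV 4.12 (cv2) and the standard library are available. Lean on these libraries where they do the work, as an engineer would, in place of code of your own. Each camera call takes 0.05 s, during which the arm holds its last target. There are 200 camera calls.

TASK

Put the long pale aluminium manifold bar on the grey drain stand to drip off: lean it against the inside of the stand's tall back wall, with its lower end on the stand's floor against the low lip at the front and its length running straight from lip to wall, about midway across the stand's width, and let go of it. Leave the short bar where it lies.

Things in the scene. Friction and masses are not known exactly. Their poses are not given: they have to be found in the camera images.
- long_bar_mid (a point): Centre of the long bar: a loose aluminium block 220 mm long (x axis), 30 mm wide (y), 26 mm high (z), about 0.36 kg, a row of six dark round ports on top. It starts flat on the table, ports up, this point 13 mm above the table. Both ends are alike; either may be the lower. Leaning as it should, this point is at about x = 0, z = 92 mm of the stand.
- short_bar_mid (a point): Centre of the short bar, a loose bystander of the same make and section, but 120 mm long with three ports (axes as for the long bar). It lies flat on the table; it and the long bar may lie in either of two places. Not to be moved. A fixed clear parts tray, 55 mm high, lies on the robot's side of both places; its far edge is at x = 475 mm in the robot's frame.
- stand: Fixed grey drain stand, 120 mm wide (y), open at the sides. Origin on the table, midway between lip and wall and across the width; x points level from the low lip to the tall wall, z up. Floor top z = 6 mm. Lip: inner face x = -88 mm, top z = 28 mm. Wall: inner face x = +88 mm, top z = 180 mm; both 8 mm thick; ribs behind the wall to x = 125 mm. Leaning, the long bar slopes about 44 degrees.

How it is judged (in metres and radians):
At the end, for the whole second after the job is handed in: The long bar slopes 38 to 51 degrees from level and runs from lip to wall within about 20 degrees; its centre is within 15 mm of half-way between lip and wall, 35 mm of mid-width, and 77 to 107 mm above the table. The short bar is within 30 mm of where it lay (angle between the x axis of long_bar_mid and the z axis of stand, either way round between 0.68 and 0.9 rad and angle between the x axis of long_bar_mid and the y axis of stand, either way round above 1.31 rad and x of long_bar_mid in the frame of stand between -0.015 and 0.015 m and y of long_bar_mid in the frame of stand between -0.035 and 0.035 m and z of long_bar_mid in the frame of stand between 0.077 and 0.107 m and distance of short_bar_mid from where it was at the start of the episode below 0.03 m); the robot touches nothing.
It fails at once if the short bar is moved by more than 40 mm (distance of short_bar_mid from where it was at the start of the episode above 0.04 m).
It also fails if it takes over 42 s, if anything falls off the work surface, if the arm or the gripper's body presses on something with over 40 N, if the wrist force passes 120 N, or if a joint passes its speed limit or range.

## Working session

There is one attempt and no reset: what is moved stays moved. The work goes in short steps, Python scripts to look and compute and a tool call to move; the robot and the scene stay as the last step left them, time stands still between calls to the robot, and variables do not carry over. Pictures are saved under pics/ and viewed, at most 10 in all, crops included, and the job is handed in when it is done.

Besides the shell and the picture viewer there is one more tool, called after ">>>" as name(argument=value, ...) on one line, values as JSON. apply_moves: Moves the arm, as the interface text tells. Scaled input: -1 to 1 covers 1000 mm each way for a shift and 90 degrees each way for a turn. Its arguments: {"type":"object","properties":{"targets":{"type":"array","items":{"type":"array","items":{"type":"number"}}},"newtons":{"type":"number"}},"required":["targets"]}

```bash
mkdir -p pics; ls
python3 - <<'E'
from plant import get_state,capture
import cv2,numpy as np
print(get_state())
for n in ("top","scene"):
    c=capture(n); cv2.imwrite(f"pics/{n}0.png",c["frame"][:,:,::-1]); np.savez(f"{n}0.npz",**c)
    print(n,c["camera_matrix"],c["k1"],c["T"])
E
```

```text
pics
{'time_s': 0.0, 'joints': array([-5.28770289e+01,  2.05916698e+01,  6.33313109e-01, -1.92346841e-02,
       -7.01381249e+01, -1.65069051e+01]), 'qd': array([ 0.00741999, -0.05363303, -0.05213759,  0.13097762,  0.08478859,
        0.00665822]), 'joint_torque': array([-2.57476012e-05, -5.82713449e+01,  2.93054062e+01,  6.99748322e+00,
        6.92470014e-03, -2.23899474e-04]), 'tcp_pos': array([ 0.23747129, -0.63134213,  0.24461932]), 'eef_rot': array([ 1.79902357e+02, -1.00793517e-02, -1.59390476e+02]), 'contact_force': array([-0.19260492, -0.42626086, -0.33406563]), 'moment': array([-0.01195126,  0.00745381, -0.00041969]), 'gripper_force': 0.0, 'gripper_width': 0.08745036206153424}
top [[387.67065956   0.         259.56344165]
 [  0.         387.67065956 190.5121689 ]
 [  0.           0.           1.        ]] 0.04208901852210942 [[ 0.01171623 -0.98819701  0.15273965  0.38606499]
 [-0.99963692 -0.01528194 -0.02219198  0.09291368]
 [ 0.02426421 -0.15242419 -0.98801726  0.89778322]
 [ 0.          0.          0.          1.        ]]
scene [[394.50746352   0.         253.75487932]
 [  0.         394.50746352 191.08040476]
 [  0.           0.           1.        ]] -0.11415555412326565 [[-0.84671673 -0.28276761  0.45068088  0.07332709]
 [-0.53179484  0.4238781  -0.73315865  0.81177386]
 [ 0.01627977 -0.86044746 -0.50927903  0.55750418]
 [ 0.          0.          0.          1.        ]]
```

View pics/top0.png

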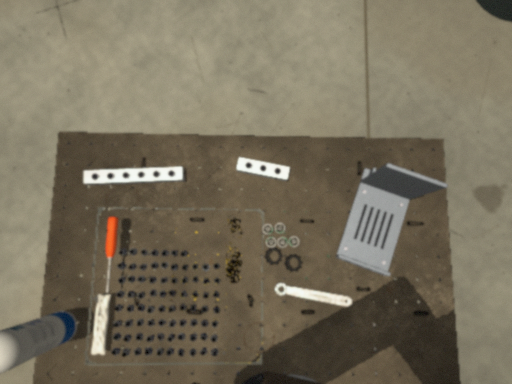

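View pics/scene0.png

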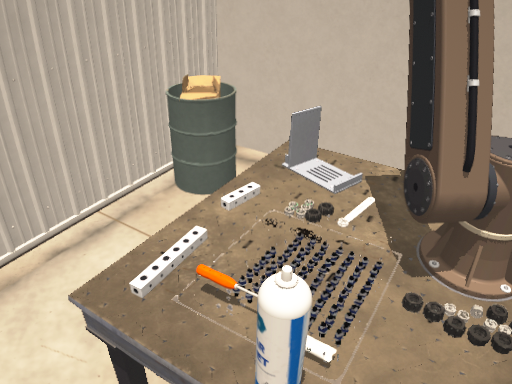

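The top view shows the long bar (six ports) at about (133,175), the short bar at (263,168), and the stand at about (385,220) with its wall at the upper right and its lip near (363,265). The clear tray covers (95–265, 208–365).

```bash
cat > h.py <<'E'
import numpy as np,cv2
def ray(c,uv):
    K=c["camera_matrix"];k=float(c["k1"]);uv=np.atleast_2d(np.asarray(uv,float))
    p=cv2.undistortPoints(uv[:,None],K,np.array([k,0,0,0.]))[:,0]
    d=np.c_[p,np.ones(len(p))]; T=c["T"]; return T[:3,3],d@T[:3,:3].T
def plane(c,uv,z):
    o,d=ray(c,uv); return o+d*((z-o[2])/d[:,2])[:,None]
def cloud(c):
    z=c["range_z"];v,u=np.nonzero(z>0)
    o,d=ray(c,np.c_[u,v]);return np.c_[u,v],o+d*z[v,u][:,None]
E
python3 - <<'E'
from h import *
c=np.load("top0.npz"); f=c["frame"].astype(int)
m=((f.min(2)>195)).astype(np.uint8); m=cv2.morphologyEx(m,cv2.MORPH_CLOSE,np.ones((7,7)))
m[:140]=0
cs,_=cv2.findContours(m,0,2)
for k in cs:
    if cv2.contourArea(k)<300: continue
    P=plane(c,k[:,0],0.026)[:,:2]
    (ce,s,a)=cv2.minAreaRect((P*1000).astype(np.float32))
    print(k[:,0].mean(0),np.round(ce,1),np.round(s,1),round(a,1))
for n in("top","scene"):
    c=np.load(n+"0.npz");uv,P=cloud(c)
    # stand region
    s=(P[:,1]<-0.1)&(P[:,1]>-0.5)&(P[:,0]>.4)&(P[:,0]<.8)
    q=P[s]
    fl=(q[:,2]>.003)&(q[:,2]<.0105); w=(q[:,2]>.05)&(q[:,2]<.2); l=(q[:,2]>.02)&(q[:,2]<.035)
    print(n,w.sum(),fl.sum())
    for t,mm in(("wall",w),("z20-35",l)):
        r=cv2.minAreaRect((q[mm][:,:2]*1000).astype(np.float32));print(t,r,q[mm].max(0)[2]); print(np.round(cv2.boxPoints(r)))
E
python3 -c "
import cv2
i=cv2.imread('pics/top0.png')[150:285,320:460];cv2.imwrite('pics/st.png',cv2.resize(i,None,fx=4,fy=4,interpolation=2))"
```

```text
[ 99.86111111 320.47222222] [229.5 408.7] [ 20.9 110.9] 89.3
[312.7        294.23333333] [293.5 -45.3] [165.7  20. ] 80.6
[132.         174.68181818] [552.7 360.2] [ 28.6 215.9] 3.4
[261.91666667 167.875     ] [573.5  67. ] [118.1  28.5] 79.4
top 1359 3036
wall ((531.7178955078125, -219.7940673828125), (121.298828125, 9.516204833984375), 70.9276351928711) 0.18265606012739222
[[ 507. -276.]
 [ 516. -279.]
 [ 556. -164.]
 [ 547. -161.]]
z20-35 ((545.2533569335938, -223.8308868408203), (119.3321533203125, 36.99847412109375), 70.94336700439453) 0.03497760473887912
[[ 508. -274.]
 [ 543. -286.]
 [ 582. -173.]
 [ 547. -161.]]
scene 1204 869
wall ((536.1426391601562, -222.8099365234375), (124.35502624511719, 29.40472412109375), 69.97969055175781) 0.18150438634560656
[[ 501. -276.]
 [ 529. -286.]
 [ 571. -169.]
 [ 544. -159.]]
z20-35 ((528.48876953125, -216.4383544921875), (112.06608581542969, 42.564544677734375), 49.691871643066406) 0.034605872636017554
[[ 476. -245.]
 [ 508. -273.]
 [ 581. -187.]
 [ 549. -160.]]
```

View pics/st.png

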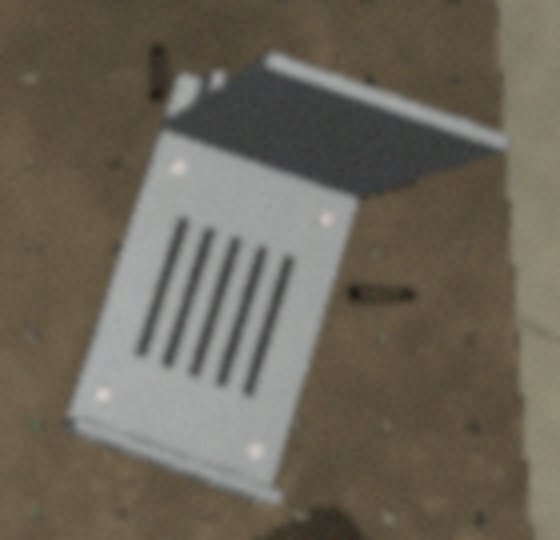

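The close-up shows the floor–wall line from (165,128) to (358,197) and the lip's outer edge from (68,418) to (280,495). I'll check the stand pose against these and plan the first move.

```bash
cat >> h.py <<'E'
from scipy.spatial.transform import Rotation as Ro
S0=np.array([.445,-.190,0]);A=np.radians(-19.07)
SX=np.array([np.cos(A),np.sin(A),0]);SY=np.array([-np.sin(A),np.cos(A),0])
def stand_pose(x,y,z,t,flip=1):  # tool tilted t deg outwards (towards wall)
    t=np.radians(t);Z=np.sin(t)*SX-np.array([0,0,np.cos(t)]);Y=SY
    return S0+x*SX+y*SY+np.array([0,0,z]),Ro.from_matrix(np.c_[np.cross(Y,Z),Y,Z])
def bar_pose(c,az,z,t):  # az: heading of tool x
    a=np.radians(az);u=np.array([np.cos(a),np.sin(a),0]);t=np.radians(t)
    Z=np.sin(t)*u-np.array([0,0,np.cos(t)]);Y=np.array([-u[1],u[0],0])*-1
    return np.array([c[0],c[1],z]),Ro.from_matrix(np.c_[np.cross(Y,Z),Y,Z])
def rel(p,R,p1,R1,n=None):
    "turn in place first, then shift: scaled totals and per-row"
    w=(R.inv()*R1).as_rotvec(degrees=True);d=R1.inv().apply(p1-p)
    nr=max(1,int(np.ceil(np.linalg.norm(w)/7.1)));ns=max(1,int(np.ceil(np.linalg.norm(d)/.041)))
    print("turn",nr,"rows of",np.round(w/90/nr,4),"| shift",ns,"rows of",np.round(d/ns,4),"tot",np.round(w,1),np.round(d*1000,1))
def cur():
    from plant import get_state
    s=get_state();return s["tcp_pos"],Ro.from_euler("xyz",s["eef_rot"],degrees=True)
E
python3 - <<'E'
from h import *
c=np.load("top0.npz")
def st(P): P=P-S0; return np.round(np.c_[P@SX,P@SY,P[:,2]]*1000,1)
o=np.array([320,150])
# pixel centres of the enlarged crop
f=lambda a:(np.array(a)+.5)/4-.5+o
print(st(plane(c,f([[165,128],[358,197]]),.006)), st(plane(c,f([[68,415],[280,492]]),.028)))
rel(*cur(),*stand_pose(-.02,0,.246,0))
p,R=stand_pose(-.02,0,.246,0); rel(p,R,*stand_pose(-.02,0,.15,45))
E
```

```text
[[ 89.7  58.    6. ]
 [ 89.  -59.8   6. ]] [[-89.2  65.   28. ]
 [-89.1 -57.6  28. ]]
turn 6 rows of [ 0.0001 -0.0001  0.0735] | shift 12 rows of [-0.0027  0.0404 -0.0001] tot [ 0.1 -0.  39.7] [-31.9 485.   -1.3]
turn 7 rows of [ 0.     -0.0714 -0.    ] | shift 3 rows of [0.0226 0.     0.0226] tot [  0. -45.  -0.] [67.9  0.  67.9]
```

>>> apply_moves(targets=[[1,0,0,0,0,0,0.0735],[1,0,0,0,0,0,0.0735],[1,0,0,0,0,0,0.0735],[1,0,0,0,0,0,0.0735],[1,0,0,0,0,0,0.0735],[1,0,0,0,0,0,0.0735],[1,-0.0027,0.0404,0,0,0,0],[1,-0.0027,0.0404,0,0,0,0],[1,-0.0027,0.0404,0,0,0,0],[1,-0.0027,0.0404,0,0,0,0],[1,-0.0027,0.0404,0,0,0,0],[1,-0.0027,0.0404,0,0,0,0],[1,-0.0027,0.0404,0,0,0,0],[1,-0.0027,0.0404,0,0,0,0],[1,-0.0027,0.0404,0,0,0,0],[1,-0.0027,0.0404,0,0,0,0],[1,-0.0027,0.0404,0,0,0,0],[1,-0.0027,0.0404,0,0,0,0],[1,0,0,0,0,0,0]])

```text
time_s: 1.68
tcp_pos: [0.4288, -0.1793, 0.2457]
eef_rot: [179.9, 0.1, 161.2]
contact_force: [-0.7, -1.4, -0.6]
gripper_width: 0.0875
gripper_force: 0.0
```

>>> apply_moves(targets=[[1,0,0,0,0,-0.0714,0],[1,0,0,0,0,-0.0714,0],[1,0,0,0,0,-0.0714,0],[1,0,0,0,0,-0.0714,0],[1,0,0,0,0,-0.0714,0],[1,0,0,0,0,-0.0714,0],[1,0,0,0,0,-0.0714,0],[1,0.0226,0,0.0226,0,0,0],[1,0.0226,0,0.0226,0,0,0],[1,0.0226,0,0.0226,0,0,0],[1,0,0,0,0,0,0],[1,0,0,0,0,0,0]])

```text
time_s: 2.68
tcp_pos: [0.4386, -0.2366, 0.2316]
eef_rot: [175.1, 37.3, 161.0]
contact_force: [0.6, 0.4, 0.2]
gripper_width: 0.0876
gripper_force: 0.0
```

Run:
```python
from h import *
from plant import get_state
s=get_state();print(s["time_s"],s["joints"],s["tcp_pos"],s["eef_rot"]);rel(*cur(),*stand_pose(-.02,0,.15,45))
```

```text
2.6833 [  -4.77847787  -14.31897575  -58.22430726   23.81823073   -9.43477823
 -124.85014095] [ 0.43860511 -0.2365924   0.23161542] [175.10676145  37.34167423 160.96120045]
turn 2 rows of [ 0.0273 -0.0425 -0.0017] | shift 3 rows of [0.0261 0.0154 0.0124] tot [ 4.9 -7.7 -0.3] [78.3 46.1 37.1]
```

Run:
```python
from h import *
rel(*cur(),*stand_pose(.015,0,.13,15))
p,R=cur();print(Ro.as_matrix(R)[:,2])
```

```text
turn 4 rows of [0.0135 0.062  0.0027] | shift 3 rows of [0.0069 0.0154 0.0332] tot [ 4.8 22.3  1. ] [20.7 46.1 99.7]
[ 0.59912192 -0.11651273 -0.7921349 ]
```

>>> apply_moves(targets=[[1,0,0,0,0.0135,0.062,0.0027],[1,0,0,0,0.0135,0.062,0.0027],[1,0,0,0,0.0135,0.062,0.0027],[1,0,0,0,0.0135,0.062,0.0027],[1,0.0052,0.0115,0.025,0,0,0],[1,0.0052,0.0115,0.025,0,0,0],[1,0.0052,0.0115,0.025,0,0,0],[1,0.0052,0.0115,0.025,0,0,0],[1,0,0,0,0,0,0],[1,0,0,0,0,0,0]])

```text
time_s: 3.52
tcp_pos: [0.46, -0.1954, 0.1303]
eef_rot: [-179.9, 15.5, 161.1]
contact_force: [-0.3, -0.5, 0.7]
gripper_width: 0.0875
gripper_force: 0.0
```

Run:
```python
from h import *
from plant import get_state
s=get_state();print(s["time_s"],s["joints"],s["tcp_pos"],s["eef_rot"]);rel(*cur(),*stand_pose(.015,0,.13,15))
```

```text
3.5167 [   3.59933552    2.24363222  -47.20653748   13.28842256  -26.84170428
 -123.62128935] [ 0.45999952 -0.19543487  0.13034516] [-179.89190292   15.49414644  161.14309542]
turn 1 rows of [-0.0006  0.0055  0.0023] | shift 1 rows of [0.001  0.0002 0.0001] tot [-0.1  0.5  0.2] [1.  0.2 0.1]
```

Run:
```python
from h import *
p,R=cur(); q=p+[0,0,.12]; R1=stand_pose(0,0,0,0)[1]
rel(p,R,q,R1); B=bar_pose((.573,.371),-86.6,.10,0); rel(q,R1,*B)
c=np.load("top0.npz");print(plane(c,[[133,133],[250,135],[58,180]],0))
```

```text
turn 3 rows of [-0.0003  0.0574  0.0007] | shift 3 rows of [ 0.    0.   -0.04] tot [-0.1 15.5  0.2] [   0.    0. -120.]
turn 16 rows of [-0.     -0.     -0.0781] | shift 15 rows of [-0.0372 -0.0098  0.01  ] tot [  -0.    -0.  -112.5] [-558.7 -146.4  150.3]
[[0.65792245 0.37392188 0.        ]
 [0.65891656 0.09721548 0.        ]
 [0.54213599 0.53642172 0.        ]]
```

>>> apply_moves(targets=[[1,0,0,0,0,0.0574,0],[1,0,0,0,0,0.0574,0],[1,0,0,0,0,0.0574,0],[1,0,0,-0.04,0,0,0],[1,0,0,-0.04,0,0,0],[1,0,0,-0.04,0,0,0],[1,0,0,0,0,0,-0.0781],[1,0,0,0,0,0,-0.0781],[1,0,0,0,0,0,-0.0781],[1,0,0,0,0,0,-0.0781],[1,0,0,0,0,0,-0.0781],[1,0,0,0,0,0,-0.0781],[1,0,0,0,0,0,-0.0781],[1,0,0,0,0,0,-0.0781]])

```text
time_s: 4.68
tcp_pos: [0.4604, -0.1963, 0.2534]
eef_rot: [-179.8, 0.2, -142.4]
contact_force: [-0.2, 0.1, 0.1]
gripper_width: 0.0878
gripper_force: 0.0
```

>>> apply_moves(targets=[[1,0,0,0,0,0,-0.0781],[1,0,0,0,0,0,-0.0781],[1,0,0,0,0,0,-0.0781],[1,0,0,0,0,0,-0.0781],[1,0,0,0,0,0,-0.0781],[1,0,0,0,0,0,-0.0781],[1,0,0,0,0,0,-0.0781],[1,0,0,0,0,0,-0.0781],[1,0,0,0,0,0,0]])

```text
time_s: 5.43
tcp_pos: [0.4604, -0.1962, 0.2532]
eef_rot: [-179.7, -0.1, -86.2]
contact_force: [-0.2, 0.1, -0.1]
gripper_width: 0.0876
gripper_force: 0.0
```

Run:
```python
from h import *
rel(*cur(),*bar_pose((.573,.371),-86.6,.10,0))
```

```text
turn 1 rows of [-0.0033 -0.0007  0.0044] | shift 15 rows of [-0.0373 -0.0097  0.0102] tot [-0.3 -0.1  0.4] [-559.6 -146.   153.2]
```

>>> apply_moves(targets=[[1,-0.0373,-0.0097,0.0102,0,0,0.0044],[1,-0.0373,-0.0097,0.0102,0,0,0],[1,-0.0373,-0.0097,0.0102,0,0,0],[1,-0.0373,-0.0097,0.0102,0,0,0],[1,-0.0373,-0.0097,0.0102,0,0,0],[1,-0.0373,-0.0097,0.0102,0,0,0],[1,-0.0373,-0.0097,0.0102,0,0,0],[1,-0.0373,-0.0097,0.0102,0,0,0],[1,-0.0373,-0.0097,0.0102,0,0,0],[1,-0.0373,-0.0097,0.0102,0,0,0],[1,-0.0373,-0.0097,0.0102,0,0,0],[1,-0.0373,-0.0097,0.0102,0,0,0],[1,-0.0373,-0.0097,0.0102,0,0,0],[1,-0.0373,-0.0097,0.0102,0,0,0],[1,-0.0373,-0.0097,0.0102,0,0,0],[1,0,0,0,0,0,0]])

```text
time_s: 6.77
tcp_pos: [0.5766, 0.3765, 0.0965]
eef_rot: [-179.8, -0.0, -87.0]
contact_force: [0.8, -0.0, 0.4]
gripper_width: 0.0873
gripper_force: 0.0
```

Run:
```python
from h import *
from plant import capture
c=capture("wrist");cv2.imwrite("pics/w1.png",c["frame"][:,:,::-1])
f=c["frame"].astype(int);uv,P=cloud(c)
s=(P[:,2]>.018)&(P[:,2]<.034)&(P[:,0]>.48)&(P[:,0]<.65)&(P[:,1]>.15)
g=f[uv[:,1],uv[:,0]].min(1)>150
print(cv2.minAreaRect((P[s&g][:,:2]*1000).astype(np.float32)),np.median(P[s&g][:,2]))
print(cur()[0],cur()[1].as_euler("xyz",degrees=True))
rel(*cur(),*bar_pose((.573,.371),-86.6,.024,0))
```

```text
((552.7615966796875, 359.43389892578125), (30.043323516845703, 219.6125030517578), 3.374562978744507) 0.025572099389455843
[0.57589389 0.37385482 0.09714947] [-1.79897085e+02 -4.52295173e-02 -8.70166967e+01]
turn 1 rows of [-0.0011 -0.0005 -0.0046] | shift 2 rows of [0.0013 0.0015 0.0366] tot [-0.1 -0.  -0.4] [ 2.7  3.1 73.1]
```

View pics/w1.png

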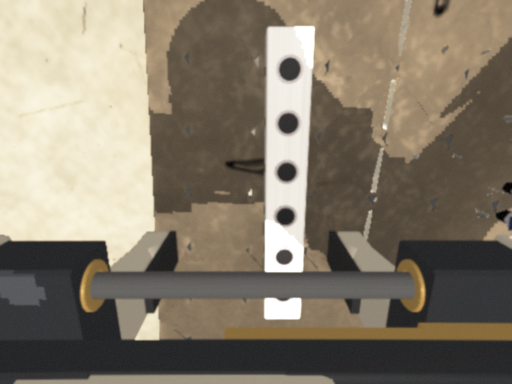

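The wrist view shows the bar between the open fingers, spanning columns 265–313. Its measured size of 220×30 mm and height of 26 mm match the given values. Next I descend, close, and draw the bar away from the tray.

>>> apply_moves(targets=[[1,0.001,0.001,0.024,0,0,-0.0046],[1,0.001,0.001,0.024,0,0,0],[1,0,0,0.0235,0,0,0],[1,0,0,0,0,0,0],[0,0,0,0,0,0,0],[0,0,0,0,0,0,0],[0,0,0,0,0,0,0],[0,0,0,0,0,0,0],[0,0,0,0,0,0,0],[0,0,0,0,0,0,0],[0,0,0,0,0,0,0],[0,0,0,0,0,0,0]], newtons=15)

```text
time_s: 7.82
tcp_pos: [0.5737, 0.3686, 0.0263]
eef_rot: [-179.9, -0.0, -86.5]
contact_force: [-2.9, -0.8, 3.0]
gripper_width: 0.0397
gripper_force: 1.5
```

Run:
```python
from h import *
from plant import capture
c=capture("wrist");p,R=cur();print("cam in tool",R.inv().apply(c["T"][:3,3]-p), R.inv().apply(c["T"][:3,2]))
```

```text
cam in tool [ 0.08184047  0.00014228 -0.13887887] [-2.98683581e-01  1.00695635e-04  9.54352193e-01]
```

>>> apply_moves(targets=[[0,0,0,0,0,0,0],[0,0,0,0,0,0,0],[0,0,0,0,0,0,0],[0,0,0,0,0,0,0],[0,0,-0.01,0,0,0,0],[0,0,-0.01,0,0,0,0],[0,0,-0.01,0,0,0,0],[0,0,0,0,0,0,0],[0.7,0,0,0,0,0,0],[0.7,0,0,0,0,0,0],[0.7,0,0,0,0,0,0],[0.7,0,0,0,0,0,0],[0.7,0,0,0,0,0,0]])

```text
time_s: 8.95
tcp_pos: [0.6036, 0.3704, 0.0261]
eef_rot: [-179.9, -0.0, -86.5]
contact_force: [0.7, 0.4, 0.1]
gripper_width: 0.0574
gripper_force: 0.0
```

Run:
```python
from h import *
from plant import capture,get_state
c=capture("wrist")
f=c["frame"].astype(int);uv,P=cloud(c)
s=(P[:,2]>.018)&(P[:,2]<.034)&(P[:,0]>.48)&(P[:,0]<.65)&(P[:,1]>.15)
g=f[uv[:,1],uv[:,0]].min(1)>150
(b,sz,a)=cv2.minAreaRect((P[s&g][:,:2]*1000).astype(np.float32));print(b,sz,a,get_state()["gripper_width"])
Q=P[s&g];print("y ends",Q[:,1].min(),Q[:,1].max())
print(cur()[0],cur()[1].as_euler("xyz",degrees=True))
rel(*cur(),*bar_pose((.604,.371),-86.6,.026,30))
```

```text
(611.9102783203125, 333.1053161621094) (70.48098754882812, 161.70887756347656) 16.020065307617188 0.05944067836562484
y ends 0.2516334433440517 0.41283572186024603
[0.6036006  0.37044364 0.02613745] [-1.79895913e+02 -1.19217978e-02 -8.65113255e+01]
turn 5 rows of [-0.0003  0.0666  0.0001] | shift 1 rows of [-0.0005 -0.0004 -0.0001] tot [-0.1 30.   0.1] [-0.5 -0.4 -0.1]
```

>>> apply_moves(targets=[[0.7,0,0,0,0,0.0711,0],[0.7,0,0,0,0,0.0711,0],[0.7,0,0,0,0,0.0711,0],[0.7,0,0,0,0,0.0711,0],[0.7,0,0,0,0,0.0711,0],[0.7,0,0,0,0,0,0],[0.7,0,0,0,0,0,0]])

```text
time_s: 9.58
tcp_pos: [0.6026, 0.3712, 0.0237]
eef_rot: [180.0, -32.1, -86.4]
contact_force: [0.3, -0.8, -0.2]
gripper_width: 0.0611
gripper_force: 0.0
```

Run:
```python
from h import *
rel(*cur(),*bar_pose((.604,.371),-86.6,.025,32))
```

```text
turn 1 rows of [-0.0009 -0.0014  0.002 ] | shift 1 rows of [ 0.0009 -0.0014 -0.001 ] tot [-0.1 -0.1  0.2] [ 0.9 -1.4 -1. ]
```

>>> apply_moves(targets=[[0,0.001,-0.001,-0.001,0,0,0],[0,0,0,0,0,0,0],[0,0,0,0,0,0,0],[0,0,0,0,0,0,0],[0,0,0,0,0,0,0],[0,0,0,0,0,0,0],[0,0,0,0,0,0,0],[0,0,0,0,0,0,0],[0,0,0,0,0,0,0],[0,0,0,0,0,0,0]], newtons=50)

```text
time_s: 10.42
tcp_pos: [0.6053, 0.3699, 0.0284]
eef_rot: [-179.8, -32.0, -86.6]
contact_force: [2.3, -2.0, 5.6]
gripper_width: 0.0298
gripper_force: 50.0
```

>>> apply_moves(targets=[[0,0.004,0,-0.0064,0,0,0],[0,0.0095,0,-0.015,0,0,0],[0,0.0199,0,-0.0318,0,0,0],[0,0.0199,0,-0.0318,0,0,0],[0,0.0199,0,-0.0318,0,0,0],[0,0.0199,0,-0.0318,0,0,0],[0,0.0199,0,-0.0318,0,0,0],[0,0.0199,0,-0.0318,0,0,0],[0,0,0,0,0,0,0]])

```text
time_s: 11.17
tcp_pos: [0.6059, 0.3715, 0.2865]
eef_rot: [-179.3, -31.6, -86.8]
contact_force: [0.5, 0.4, -0.9]
gripper_width: 0.03
gripper_force: 50.0
```

Run:
```python
from h import *
from plant import capture,get_state
c=capture("scene");cv2.imwrite("pics/s1.png",c["frame"][:,:,::-1])
s=get_state();print(s["gripper_width"],s["gripper_force"],s["tcp_pos"],s["joints"])
# vertical-tool target over stand; report in two steps
p,R=cur(); R1=stand_pose(0,0,0,14)[1]
rel(p,R,*stand_pose(.03,0,.27,14))
```

```text
0.029450817454603012 49.994637966156006 [0.60508726 0.37121272 0.28238225] [ 56.27098527  34.20981091  13.22346263  18.84606685 -94.66568703
 -55.64659057]
turn 17 rows of [-0.0116 -0.0191  0.074 ] | shift 15 rows of [-0.0038 -0.0388  0.0018] tot [-17.8 -29.3 113.2] [ -57.2 -582.7   27. ]
```

View pics/s1.png

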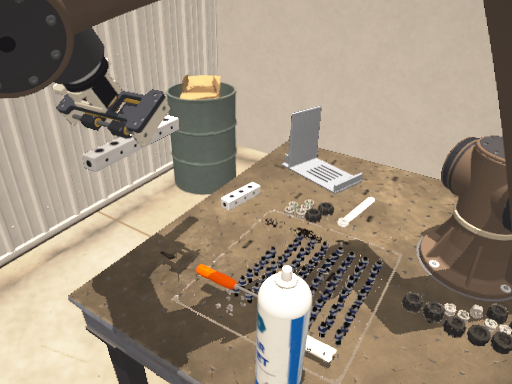

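The bar is held level at (130,145) and the rest of the scene is undisturbed. I'll re-orient it (tool tilt 17°, so the bar slopes about 49°) and carry it over the stand.

Run:
```python
from h import *
rel(*cur(),*stand_pose(-.003,0,.28,17))
```

```text
turn 17 rows of [-0.0097 -0.0204  0.0745] | shift 15 rows of [-0.0018 -0.0388  0.0007] tot [-14.9 -31.2 113.9] [ -27.1 -582.7   10.8]
```

>>> apply_moves(targets=[[0,0,0,0,-0.0097,-0.0204,0.0745],[0,0,0,0,-0.0097,-0.0204,0.0745],[0,0,0,0,-0.0097,-0.0204,0.0745],[0,0,0,0,-0.0097,-0.0204,0.0745],[0,0,0,0,-0.0097,-0.0204,0.0745],[0,0,0,0,-0.0097,-0.0204,0.0745],[0,0,0,0,-0.0097,-0.0204,0.0745],[0,0,0,0,-0.0097,-0.0204,0.0745],[0,0,0,0,-0.0097,-0.0204,0.0745],[0,0,0,0,-0.0097,-0.0204,0.0745],[0,0,0,0,-0.0097,-0.0204,0.0745],[0,0,0,0,-0.0097,-0.0204,0.0745],[0,0,0,0,-0.0097,-0.0204,0.0745],[0,0,0,0,-0.0097,-0.0204,0.0745],[0,0,0,0,-0.0097,-0.0204,0.0745],[0,0,0,0,-0.0097,-0.0204,0.0745],[0,0,0,0,-0.0097,-0.0204,0.0745],[0,0,0,0,0,0,0]])

```text
time_s: 12.72
tcp_pos: [0.6025, 0.3689, 0.2756]
eef_rot: [-179.3, 16.9, 161.3]
contact_force: [-0.4, -1.1, -3.9]
gripper_width: 0.0297
gripper_force: 50.0
```

Run:
```python
from h import *
rel(*cur(),*stand_pose(-.003,0,.28,17))
```

```text
turn 1 rows of [-0.0064 -0.0015  0.0036] | shift 15 rows of [-0.002  -0.0386  0.0003] tot [-0.6 -0.1  0.3] [ -30.7 -579.7    4.8]
```

>>> apply_moves(targets=[[0,-0.002,-0.0386,0.0003,-0.006,-0.0015,0.0036],[0,-0.002,-0.0386,0.0003,0,0,0],[0,-0.002,-0.0386,0.0003,0,0,0],[0,-0.002,-0.0386,0.0003,0,0,0],[0,-0.002,-0.0386,0.0003,0,0,0],[0,-0.002,-0.0386,0.0003,0,0,0],[0,-0.002,-0.0386,0.0003,0,0,0],[0,-0.002,-0.0386,0.0003,0,0,0],[0,-0.002,-0.0386,0.0003,0,0,0],[0,-0.002,-0.0386,0.0003,0,0,0],[0,-0.002,-0.0386,0.0003,0,0,0],[0,-0.002,-0.0386,0.0003,0,0,0],[0,-0.002,-0.0386,0.0003,0,0,0],[0,-0.002,-0.0386,0.0003,0,0,0],[0,-0.002,-0.0386,0.0003,0,0,0],[0,0,0,0,0,0,0],[0,0,0,0,0,0,0]])

```text
time_s: 14.13
tcp_pos: [0.4399, -0.1888, 0.2806]
eef_rot: [179.8, 16.9, 160.3]
contact_force: [-0.6, 0.6, -2.9]
gripper_width: 0.0296
gripper_force: 50.0
```

Run:
```python
from h import *
from plant import get_state,capture
print(get_state()["joints"],cur()[0])
rel(*cur(),*stand_pose(-.003,0,.28,17)); rel(*cur(),*stand_pose(-.003,0,.125,17))
# bar pose in hand from scene+top depth: bright points round the TCP
pts=[]
for n in("scene","top"):
    c=capture(n);uv,P=cloud(c);f=c["frame"].astype(int)[uv[:,1],uv[:,0]]
    q=P-S0; X=np.c_[q@SX,q@SY,P[:,2]]
    s=(abs(X[:,0])<.14)&(abs(X[:,1])<.03)&(X[:,2]>.1)&(f.min(1)>150); X=X[s]
    if len(X)>30:
        r=cv2.minAreaRect((X[:,[0,2]]*1000).astype(np.float32));print(n,len(X),r,X[:,1].min(),X[:,1].max())
    cv2.imwrite(f"pics/{n}2.png",c["frame"][:,:,::-1])
```

```text
[   5.98356846  -10.60929773  -35.33804036    9.23562226  -50.23764361
 -120.59165518] [ 0.43990586 -0.18878091  0.28063892]
turn 1 rows of [-0.0001 -0.0009 -0.0062] | shift 1 rows of [-0.0019  0.0005  0.0013] tot [-0.  -0.1 -0.6] [-1.9  0.5  1.3]
turn 1 rows of [-0.0001 -0.0009 -0.0062] | shift 4 rows of [0.0108 0.0001 0.0374] tot [-0.  -0.1 -0.6] [ 43.4   0.5 149.5]
scene 362 ((2.2677078247070312, 295.89398193359375), (173.36468505859375, 240.55970764160156), 1.6824264526367188) -0.029607358380164952 0.024503649920902454
top 866 ((35.0412712097168, 280.63494873046875), (179.87001037597656, 161.11683654785156), 77.8188247680664) -0.014443716365570639 0.029208431532977037
```

View pics/scene2.png

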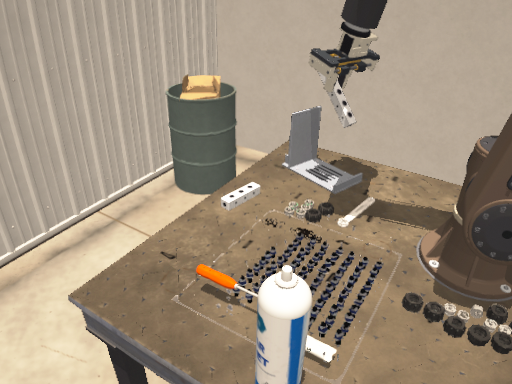

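The bar is held sloping, with its upper end at (315,60) and its lower end at (348,122), over the stand. I'll check its slope from the visible lower part.

Run:
```python
from h import *
from plant import capture
c=capture("scene");uv,P=cloud(c);q=P-S0;X=np.c_[q@SX,q@SY,P[:,2]]*1000
f=c["frame"].astype(int)[uv[:,1],uv[:,0]]
s=(X[:,0]>-110)&(X[:,0]<-25)&(abs(X[:,1])<35)&(X[:,2]>150)&(X[:,2]<255)&(uv[:,0]>320)&(uv[:,0]<362)
Y=X[s&(f.min(1)>90)];Y=Y[:]
print(len(Y),Y.min(0),Y.max(0));r=cv2.minAreaRect(Y[:,[0,2]].astype(np.float32));print(r,cv2.boxPoints(r))
```

```text
392 [-83.32089985 -13.73842646 175.57925434] [-25.39397442  21.87027036 253.44537381]
((-44.81782150268555, 214.24635314941406), (83.11742401123047, 30.73473358154297), 47.38331985473633) [[-84.26566  194.06839 ]
 [-61.647972 173.25821 ]
 [ -5.36998  234.42432 ]
 [-27.98767  255.2345  ]]
```

>>> apply_moves(targets=[[0,0.0098,0,0.0374,0,0,-0.0062],[0,0.0098,0,0.0374,0,0,0],[0,0.0098,0,0.0374,0,0,0],[0,0.0098,0,0.0374,0,0,0],[0,0,0,0,0,0,0],[0,0,0,0,0,0,0]])

```text
time_s: 14.78
tcp_pos: [0.4464, -0.1878, 0.1251]
eef_rot: [-179.8, 16.7, 161.5]
contact_force: [0.3, 0.0, -2.5]
gripper_width: 0.0294
gripper_force: 50.0
```

>>> apply_moves(targets=[[0,0.0012,0,0.0038,0,0,0],[0,0,0,0,0,0,0],[0,0,0,0,0,0,0]])

```text
time_s: 15.03
tcp_pos: [0.4492, -0.1882, 0.125]
eef_rot: [180.0, 17.2, 161.3]
contact_force: [0.1, -0.4, -2.6]
gripper_width: 0.0299
gripper_force: 50.0
```

Run:
```python
from h import *
rel(*cur(),*stand_pose(-.001,0,.114,17))
```

```text
turn 1 rows of [0.0015 0.0028 0.0038] | shift 1 rows of [ 0.0074 -0.003   0.0092] tot [0.1 0.2 0.3] [ 7.4 -3.   9.2]
```

>>> apply_moves(targets=[[0,0.0042,0,0.0038,0,0,0],[0,0.0012,0,0.0038,0,0,0],[0,0,0,0,0,0,0],[0,0,0,0,0,0,0]])

```text
time_s: 15.37
tcp_pos: [0.4444, -0.1878, 0.114]
eef_rot: [-180.0, 17.0, 161.3]
contact_force: [-0.7, 0.0, -2.4]
gripper_width: 0.0294
gripper_force: 50.0
```

Run:
```python
from h import *
from plant import capture
c=capture("scene");cv2.imwrite("pics/s3.png",cv2.resize(c["frame"][80:220,250:400,::-1],None,fx=4,fy=4,interpolation=2))
rel(*cur(),*stand_pose(-.001,0,.114,17))
```

```text
turn 1 rows of [0.0006 0.0006 0.0034] | shift 1 rows of [ 0.     -0.0019  0.0001] tot [0.1 0.1 0.3] [ 0.  -1.9  0.1]
```

View pics/s3.png

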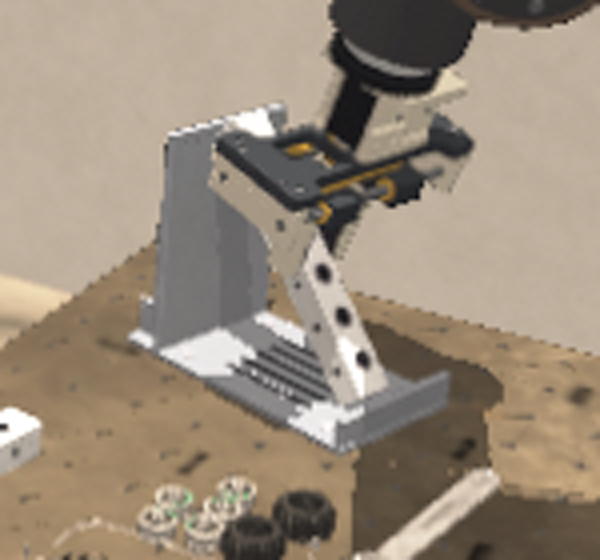

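The bar's lower end is inside the lip at about (355,390) in the crop, just above the floor. I'll lower it to contact.

>>> apply_moves(targets=[[0,0.0006,0,0.0019,0,0,0],[0,0,0,0,0,0,0],[0,0,0,0,0,0,0]])

```text
time_s: 15.67
tcp_pos: [0.4454, -0.1877, 0.1125]
eef_rot: [-180.0, 17.1, 161.3]
contact_force: [-0.3, -0.3, 2.4]
gripper_width: 0.0294
gripper_force: 50.0
```

>>> apply_moves(targets=[[0,0.0006,0,0.0019,0,0,0],[0,0,0,0,0,0,0],[0,0,0,0,0,0,0]])

```text
time_s: 15.92
tcp_pos: [0.4456, -0.1879, 0.112]
eef_rot: [-180.0, 17.2, 161.3]
contact_force: [-13.5, 6.7, 25.9]
gripper_width: 0.0296
gripper_force: 50.0
```

>>> apply_moves(targets=[[0,-0.0004,0,-0.0014,0,0,0],[0,0,0,0,0,0,0],[0.75,0,0,0,0,0,0],[0.75,0,0,0,0,0,0],[0.75,0,0,0,0,0,0],[0.75,0,0,0,0,0,0],[0.75,0,0,0,0,0,0],[0.75,0,0,0,0,0,0],[0.75,0,0,0,0,0,0],[0.75,0,0,0,0,0,0]])

```text
time_s: 16.75
tcp_pos: [0.4447, -0.1877, 0.1115]
eef_rot: [-180.0, 17.0, 161.3]
contact_force: [0.5, -0.2, -0.1]
gripper_width: 0.0655
gripper_force: 0.0
```

>>> apply_moves(targets=[[0.75,0,0,-0.01,0,0,0],[0.75,0,0,-0.02,0,0,0],[0.75,0,0,-0.03,0,0,0],[0.75,0,0,-0.03,0,0,0],[0.75,-0.008,0,-0.03,0,0,0],[0.75,-0.008,0,-0.03,0,0,0],[0.75,-0.008,0,-0.03,0,0,0],[0.75,0,0,0,0,0,0],[0.75,0,0,0,0,0,0]])

```text
time_s: 17.5
tcp_pos: [0.4174, -0.1778, 0.2926]
eef_rot: [179.9, 17.3, 161.2]
contact_force: [-0.1, 0.7, -0.5]
gripper_width: 0.0659
gripper_force: 0.0
```

Run:
```python
from h import *
from plant import capture
c=capture("scene");cv2.imwrite("pics/s4.png",cv2.resize(c["frame"][80:220,170:400,::-1],None,fx=3,fy=3,interpolation=2))
uv,P=cloud(c);q=P-S0;X=np.c_[q@SX,q@SY,P[:,2]]*1000
s=(abs(X[:,0])<84)&(abs(X[:,1])<45)&(X[:,2]>15)&(X[:,2]<190);Y=X[s]
r=cv2.minAreaRect(Y[:,[0,2]].astype(np.float32));print(len(Y),r,Y.min(0),Y.max(0))
```

```text
1038 ((3.4540863037109375, 102.42646026611328), (173.85191345214844, 161.07305908203125), 89.98933410644531) [-77.09690456 -27.58984518  15.51207264] [ 83.999307    42.48344722 189.34075352]
```

View pics/s4.png

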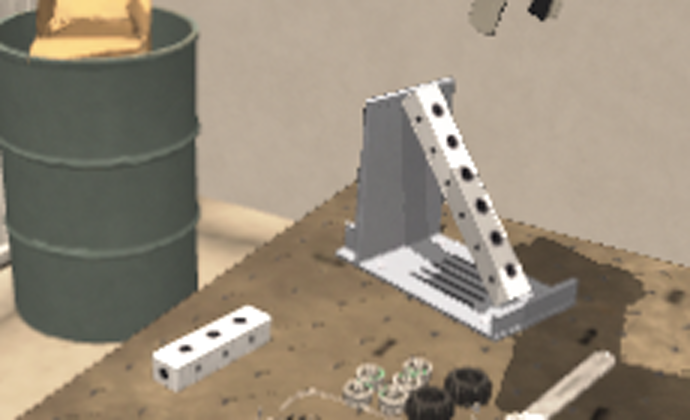

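The bar now leans from the lip at (510,295) to the wall at (430,90), and the gripper is clear. I'll do one numeric check of its pose.

Run:
```python
from h import *
from plant import capture
for n in("scene","top"):
    c=capture(n);uv,P=cloud(c);q=P-S0;X=np.c_[q@SX,q@SY,P[:,2]]*1000
    f=c["frame"].astype(int)[uv[:,1],uv[:,0]].min(1)
    s=(abs(X[:,0])<80)&(abs(X[:,1])<30)&(X[:,2]>25)&(X[:,2]<185)&(abs(X[:,2]-X[:,0]-92)<40)&(f>120);Y=X[s]
    r=cv2.minAreaRect(Y[:,[0,2]].astype(np.float32))
    print(n,len(Y),r,np.round(cv2.boxPoints(r)).tolist(),np.round(Y.min(0)),np.round(Y.max(0)))
    b=np.polyfit(Y[:,0],Y[:,1],1);print("y at 0, skew deg",b[1],np.degrees(np.arctan(b[0])))
```

```text
scene 873 ((4.974529266357422, 98.8017578125), (215.58740234375, 33.33137893676758), 48.64920425415039) [[-79.0, 29.0], [-54.0, 7.0], [89.0, 169.0], [64.0, 191.0]] [-75. -16.  25.] [ 80.  21. 185.]
y at 0, skew deg 8.486223188059386 1.847902823557563
top 389 ((-0.7867965698242188, 106.49022674560547), (218.15771484375, 17.145946502685547), 45.88938522338867) [[-83.0, 34.0], [-71.0, 22.0], [81.0, 179.0], [69.0, 191.0]] [-75. -12.  25.] [ 79.  19. 185.]
y at 0, skew deg 4.77037794289148 -0.02736550501201097
```

```bash
python3 -c "
from plant import close_job
print(close_job())"
```

```text
the job is handed in; nothing more can be done
None
```

The long bar is on the stand, leaning lip to wall at about 46–49° within 10 mm of mid-width; it is released, the short bar was left alone, and the job is handed in (no verdict returned). I did not confirm that the lower end touches the lip; it may sit a few millimetres short.

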